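# Stand the bench timer on its sloping display stand

## Task

Put the bench timer on the blue sloping stand so that it can be read from the robot's side: underside flat on the slope, centred from side to side, its button edge resting against both orange tabs at the low edge so that it cannot slide off, and its display at the upper end. Set it down on the slope rather than dropping it, and let go. Leave the petri dish and the black-capped vial where they are.

Things in the scene. Friction and masses are not known exactly. Their poses are not given: they have to be found in the camera images.
- bench_timer: Off-white digital timer, a flat box 58 mm front to back (x), 66 mm wide (y), 16 mm thick (19 over the buttons), 30 to 80 g, face up on the table. Origin: centre of its underside; x points from the button edge (red and grey buttons) to the display edge, z out of its face. Grip it across the 58 mm (button edge and display edge) or, with little room to spare, across the 66 mm.
- display (a point): A point on top of the timer over its display, 15 mm from the centre of the timer along its +x (towards the display edge), 16 mm above its underside. Axes as the timer's.
- stand: Fixed white stand with a smooth blue deck, 92 mm deep (x), 120 mm wide (y). Origin: centre of its underside, on the table; x points from low to high edge, z up. The deck, 98 mm along the slope, rises at 22 degrees to +x, its top from 24 mm above the table (low edge) to 61 mm (high edge). It is slippery: what is let go on it slides down to the two orange tabs at the low edge (see seat).
- seat (a point): Point on the deck's top where the centre of the timer's underside belongs: midway across, 29 mm up-slope of the tabs' inner faces, 38 mm above the table. x points up the slope, y along the tabs, z out of the deck. The two orange tabs are 6 mm high over the deck, 6 mm thick, and reach from 18 to 54 mm either side of the middle; a finger can pass the 36 mm gap between them.
- petri_dish: Bystander: closed clear petri dish with beige filling, 90 mm across, 15 mm high, lying on the table. Origin: centre of its underside.
- vial_black: Bystander: small glass vial with a black cap, 25 mm across, 48 mm tall, standing on the table. Origin: centre of its underside.

How it is judged:
At the end, for the whole second after the job is handed in: The timer lies still and released on the deck: the centre of its underside within 8 mm of the seat along the slope, 12 mm across and 6 mm in height over the deck; its face within 0.1 rad of parallel to the deck and its width within 10 degrees of the line of the tabs; the display at the upper end (x of bench_timer in the frame of seat between -0.008 and 0.008 m and y of bench_timer in the frame of seat between -0.012 and 0.012 m and z of bench_timer in the frame of seat between -0.006 and 0.006 m and x of display in the frame of seat above 0.005 m and angle between the z axis of bench_timer and the z axis of seat, either way round below 0.1 rad and angle between the y axis of bench_timer and the y axis of seat, either way round below 0.175 rad and linear speed of bench_timer below 0.02 m/s and contact force between bench_timer and the fingers below 0.05 N); the robot touches nothing.
It fails at once if the timer is out of the fingers with its underside's centre more than 90 mm above the table (dropped from a height) (height (world z) of bench_timer above 0.09 m and contact force between bench_timer and the fingers below 0.02 N).
It fails at once if the petri dish is moved more than 25 mm (distance of petri_dish from where it was at the start of the episode above 0.025 m).
It fails at once if the black-capped vial is moved more than 25 mm (distance of vial_black from where it was at the start of the episode above 0.025 m).
It also fails if it takes over 38 s, if anything falls off the work surface, if the arm or the gripper's body presses on something with over 40 N, if the wrist force passes 120 N, or if a joint passes its speed limit or range.

## Robot

A 7-joint arm with a two-finger parallel gripper is mounted at the origin on a cart in front of the work surface, level with it; the furniture and walls round the work are solid. World frame = base frame: x ahead of the robot, y to its left, z up, the work surface at z = 0. Lengths are in m, angles in rad, forces in N, time in s.
With the tool pointing down it reaches from about 0.375 to 0.925 m from the base axis. Payload 3.1 kg.
Tool frame: the origin (TCP) lies on the centre line of the jaws, within the pads' length; the fingertips stand env.tip_extent ahead of it and the grasp point (between the pads) lies 8 mm behind it (env.tip_extent is the distance from the TCP to the fingertips, in m); z points along the fingers, y is the line along which they close (so a half turn about z gives the same grasp; the last joint's range is limited). The gripper opens to 85 mm and grips with 20 to 120 N. Pads are 22 mm wide; open, the fingers measure 114 mm over their backs; the gripper's body (76 mm by 85 mm) begins 54 mm behind the grasp point. The pads swing forward as they close: fully open they stand 13 mm farther back than shut.
Start: joints at [1.09, 0.383, 0.044, 1.598, -0.018, 1.161, -0.05], TCP at [0.243, -0.603, 0.242] pointing down, gripper open.
Joint ranges: [-2.61, 2.61], [-0.41, 2.15], [-1.48, 1.57], [0, 2.5], [-1.57, 4.71], [0.05, 1.97], [-2.85, 2.85]. Speed limits (rad/s): [2.79, 2.79, 3.14, 3.14, 3.14, 3.14, 3.14].

## Interface

Orientations are given as a rotation vector (axis times angle).
In Python, from plant import env, camera, camera_info gives the robot as it stands.
- The arm moves only by the tool send_rows, never from a script. Its argument "rows" is a list of rows, each a list of 3 entries, a list of its own where there are three numbers: the closure, from 0 (fully open) to 1 (shut), then the shift along the tool's x, y, z in mm, then the turn, a rotation vector about the tool's x, y, z in rad. A call has 1 to 20 rows; each row is the pose to reach, as a shift and turn from the pose commanded when the call began, along the tool's axes at that moment; what a row does not reach only later rows make up. A row lasts 1/10 s, in which the tool goes at most 50 mm and 8.59 degrees, less where a joint would pass 70% of its speed; a pose out of reach is approached as far as the arm can. A call with a gripper value outside its range is refused whole. The fingers move at their own pace and stop on an object; the grip force is fixed at half the most. Time passes only in rows, so rows that repeat a pose let the fingers close. It gives the time, the measured TCP pose, the force, the opening and the grip force at its end, in the units of the state.
- env.observe(): the state, without advancing time (a new reading comes with each control period).
- camera(name): name is "scene" or "side" or "wrist"; returns the picture (400x640x3 uint8, red, green, blue); there is no depth.
- camera_info(name): a dict with "fov_y" (degrees; the focal length in pixels is half the picture's height over the tangent of half this angle, whatever the lens; pixels are square), "cx", "cy" (the principal point, pixels), "rvec" (rotation vector, rad) and "tvec" (3), from world to camera coordinates, as OpenCV has them. Camera axes: x right, y down, z forward; pixel columns grow to the right and rows downward; lengths in m; the calibration is good to about 2 mm. A picture is of the moment at which its call begins: read the wrist's pose just before it. camera_info takes no time and is no camera call; for the wrist camera it gives the pose at the moment of the call.
- env.job_done(): hands the job in; it is judged then, once.
The state is a dict: "t": time; "joint_pos": joint angles; "qd": joint speeds; "joint_efforts": joint torques, N m; "tcp_pos": TCP position; "tcp_rot": TCP orientation; "wrist_force": force on the tool from outside, world axes, zero at the start; "moment": the same for the moment, N m; "opening": opening from 0.0 (shut) to 1.0 (fully open); "gripper_force": force on a finger pad.
Only numpy, scipy, OpenCV 4.12 (cv2) and the standard library are available. Lean on these libraries where they do the work, as an engineer would, in place of code of your own. Each camera call takes 0.05 s, during which the arm holds its last target. There are 200 camera calls.

## Working session

There is one attempt and no reset: what is moved stays moved. The work goes in short steps, Python scripts to look and compute and a tool call to move; the robot and the scene stay as the last step left them, time stands still between calls to the robot, and variables do not carry over. Pictures are saved under pics/ and viewed, at most 10 in all, crops included, and the job is handed in when it is done.

Besides the shell and the picture viewer there is one more tool, called as name(argument=value, ...) on one line, values as JSON. send_rows: Moves the arm, as the interface text tells. Its arguments: {"type":"object","properties":{"rows":{"type":"array","items":{"type":"array"}}},"required":["rows"]}

```bash
mkdir -p pics; python3 - <<'E'
from plant import env, camera, camera_info
import cv2
s=env.observe(); print(s['t'],s['tcp_pos'],s['tcp_rot'],s['opening'],env.tip_extent)
for n in ("scene","side"):
    print(camera_info(n))
    cv2.imwrite(f"pics/{n}0.png",camera(n)[:,:,::-1])
E
```

```text
0.0 [ 0.24245273 -0.60209014  0.24086069] [-3.08166233e+00 -5.97385776e-01  9.98207118e-04] 1.0025642044398348 0.011
{'fov_y': 57.5301436745955, 'cx': 320.2948399681025, 'cy': 198.79444278361402, 'rvec': array([ 1.99505323, -0.39156242,  0.28115692]), 'tvec': array([-0.37277693,  0.17824209,  0.6633091 ])}
{'fov_y': 47.96863652914345, 'cx': 323.55649277724416, 'cy': 195.43524886724677, 'rvec': array([ 0.39767318, -2.72319162,  1.26270761]), 'tvec': array([0.45985696, 0.06256791, 1.19202877])}
```

View pics/scene0.png

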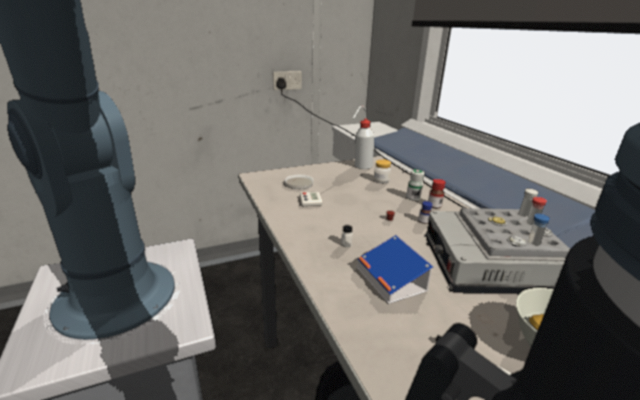

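View pics/side0.png

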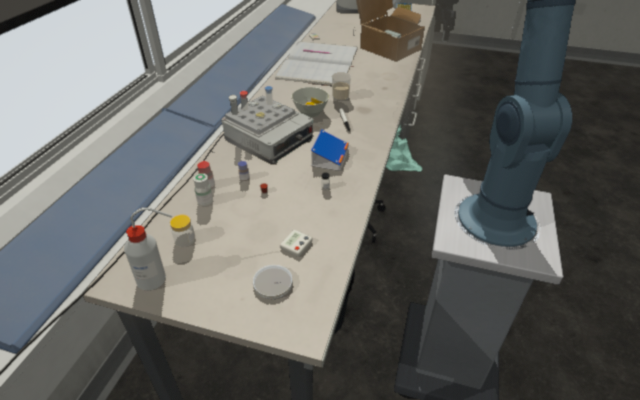

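```bash
cat > h.py <<'E'
import numpy as np, cv2
from scipy.spatial.transform import Rotation as R
def cam(i):
    f=200/np.tan(np.radians(i['fov_y'])/2)
    K=np.array([[f,0,i['cx']],[0,f,i['cy']],[0,0,1]]); return K,R.from_rotvec(i['rvec']).as_matrix(),np.array(i['tvec'])
def proj(i,P):
    K,r,t=cam(i); q=(np.atleast_2d(P)@r.T+t)@K.T; return q[:,:2]/q[:,2:]
def onplane(i,uv,z):
    K,r,t=cam(i); d=(r.T@np.linalg.inv(K)@np.c_[np.atleast_2d(uv),np.ones(len(np.atleast_2d(uv)))].T).T; c=-r.T@t
    return c+d*((z-c[2])/d[:,2:])
E
python3 - <<'E'
import cv2,numpy as np
s=cv2.imread('pics/scene0.png');d=cv2.imread('pics/side0.png')
def crop(im,x,y):
    c=cv2.resize(im[y:y+60,x:x+80],(400,300),interpolation=cv2.INTER_CUBIC)
    for k in range(0,80,10):
        cv2.putText(c,str(x+k),(k*5,8),0,.3,(0,0,255),1); cv2.line(c,(k*5,10),(k*5,14),(0,0,255),1)
    for k in range(10,60,10):
        cv2.putText(c,str(y+k),(0,k*5+3),0,.3,(0,0,255),1)
    return c
cv2.imwrite('pics/c.png',np.vstack([np.hstack([crop(s,275,165),crop(s,355,235)]),np.hstack([crop(d,260,220),crop(d,290,130)])]))
E
```

```text
(no output)
```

View pics/c.png

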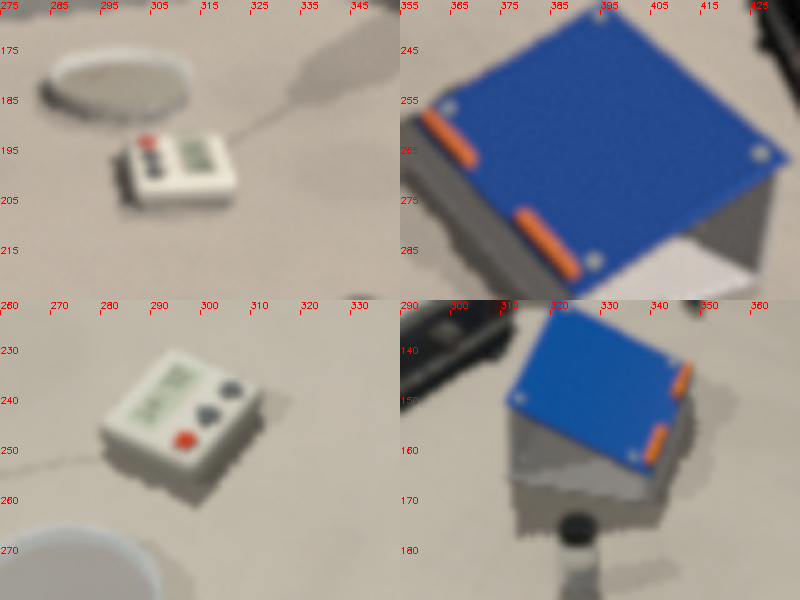

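```bash
python3 - <<'E'
from plant import camera_info
from h import *
from scipy.optimize import least_squares
S,D=camera_info('scene'),camera_info('side')
def fit(model,sc,sd,x0):
    def T(p): return R.from_euler('z',p[2]).apply(model)+[p[0],p[1],0]
    def r(p):
        P=T(p); return np.r_[(proj(S,P)-sc).ravel(),(proj(D,P)-sd).ravel()][~np.isnan(np.r_[np.ravel(sc),np.ravel(sd)])]
    best=min((least_squares(r,[*x0,a],loss='soft_l1') for a in np.arange(-3,3,.75)),key=lambda o:o.cost)
    print(best.x,np.degrees(best.x[2]),best.cost,best.fun.round(1)); return best.x
n=np.nan
print(onplane(D,[[297,243],[330,152],[273,282],[325,190]],0.0),onplane(S,[[298,182],[347,244]],0))
# timer: display edge corners (+x,+y),( +x,-y), button (-x,-y),(-x,+y)
m=np.array([[29,33,16],[29,-33,16],[-29,-33,16],[-29,33,16]])/1000
# side: facing display up from buttons
sd=np.array([[280.4,245.6],[294.4,230],[312.4,238.4],[298.4,254]])
sc=np.array([[320.4,192.6],[322.4,202.2],[303,204.2],[301.6,191.6]])
c=onplane(D,sd,.016); print(c, onplane(S,sc,.016))
fit(m,sc,sd,c.mean(0)[:2])
h=np.array([[-46,60,24],[46,60,61],[46,-60,61],[-46,-60,24]])/1000
sc=np.array([[359.4,256.6],[396,236],[433.4,266.6],[391,294.6]])
sd=np.array([[340,165.6],[311.6,150.4],[n,n],[348.4,142.4]])
fit(h,sc,sd,onplane(D,[[330,152]],.04)[0,:2])
E
```

```text
[[ 4.78855133e-01  2.36003508e-01  0.00000000e+00]
 [ 5.07938571e-01 -1.68809629e-01  1.11022302e-16]
 [ 4.91396654e-01  3.67649798e-01  0.00000000e+00]
 [ 4.70180316e-01  1.68746919e-02  0.00000000e+00]] [[ 4.92757710e-01  3.84882863e-01  0.00000000e+00]
 [ 4.75278018e-01  6.26945713e-03 -5.55111512e-17]]
[[0.50913015 0.27016349 0.016     ]
 [0.49434078 0.20960774 0.016     ]
 [0.44209868 0.22452339 0.016     ]
 [0.45847882 0.28341356 0.016     ]] [[0.51441233 0.25518524 0.016     ]
 [0.49500099 0.19584581 0.016     ]
 [0.44089516 0.20278126 0.016     ]
 [0.46578143 0.28016218 0.016     ]]
[ 0.47899096  0.24246149 -0.27923478] -15.998974653725229 10.860800215466146 [-1.  -1.6 -0.1 -1.2 -1.7 -2.5 -2.   0.  -2.1 -1.7 -0.4 -2.1  0.7 -1.6
 -0.5 -0.5]
[ 0.49968836 -0.14112412  0.02404804] 1.3778512651743553 6.391256560897448 [-2.2  1.7  0.4 -1.9  1.  -0.9 -0.5 -0.1  0.3 -1.1 -1.3 -1.   0.7  0.3]
```

```bash
cat >> h.py <<'E'
def tool(yaw,tilt=0):
    "tool y along yaw direction raised by tilt, z down/into deck"
    y=np.array([np.cos(yaw)*np.cos(tilt),np.sin(yaw)*np.cos(tilt),np.sin(tilt)])
    z=-np.array([-np.cos(yaw)*np.sin(tilt),-np.sin(yaw)*np.sin(tilt),np.cos(tilt)])
    return np.c_[np.cross(y,z),y,z]
def rel(s,pos,Rm):
    R0=R.from_rotvec(s['tcp_rot']).as_matrix()
    print('shift',(R0.T@(np.array(pos)-s['tcp_pos'])*1000).round(1).tolist(),'turn',R.from_matrix(R0.T@Rm).as_rotvec().round(3).tolist())
E
python3 - <<'E'
from plant import env,camera_info
from h import *
s=env.observe(); i=camera_info('wrist'); K,r,t=cam(i); R0=R.from_rotvec(s['tcp_rot']).as_matrix()
print('cam in tool',R0.T@(-r.T@t-s['tcp_pos']),(R0.T@r.T).round(2).tolist(),i['fov_y'])
rel(s,[.45,-.2,.25],tool(-.28)); rel(s,[.46,.22,.22],tool(-.28))
E
```

```text
cam in tool [ 0.08186132  0.0004186  -0.13190228] [[0.0, -0.95, -0.32], [1.0, 0.0, 0.0], [0.0, -0.32, 0.95]] 62.57060479600674
shift [342.7, -295.5, -8.3] turn [-0.002, -0.001, -0.908]
shift [508.9, -681.3, 22.6] turn [-0.002, -0.001, -0.908]
```

send_rows(rows=[[0, [40, -35, 0], [0, 0, -0.1]], [0, [80, -70, 0], [0, 0, -0.2]], [0, [120, -105, 0], [0, 0, -0.3]], [0, [160, -140, 0], [0, 0, -0.4]], [0, [200, -175, 0], [0, 0, -0.5]], [0, [240, -210, 0], [0, 0, -0.6]], [0, [280, -245, 0], [0, 0, -0.7]], [0, [320, -280, 0], [0, 0, -0.8]], [0, [343, -315, 0], [0, 0, -0.908]], [0, [363, -360, 5], [0, 0, -0.908]], [0, [383, -405, 10], [0, 0, -0.908]], [0, [403, -450, 15], [0, 0, -0.908]], [0, [423, -495, 20], [0, 0, -0.908]], [0, [443, -540, 22], [0, 0, -0.908]], [0, [463, -585, 22], [0, 0, -0.908]], [0, [483, -630, 22], [0, 0, -0.908]], [0, [509, -670, 22], [0, 0, -0.908]], [0, [509, -681, 22], [0, 0, -0.908]], [0, [509, -681, 22], [0, 0, -0.908]]])

```text
t: 2.0
tcp_pos: [0.4589, 0.2237, 0.2203]
tcp_rot: [-2.5, -1.898, -0.001]
wrist_force: [-0.5, -0.6, -0.0]
opening: 1.002
gripper_force: 0.0
```

```bash
python3 - <<'E'
from plant import env,camera_info,camera
from h import *
s=env.observe(); i=camera_info('wrist'); im=camera('wrist')[:,:,::-1].copy()
print(s['t'],s['tcp_pos'],s['tcp_rot'],np.abs(s['qd']).max())
m=np.array([[29,33,16],[29,-33,16],[-29,-33,16],[-29,33,16]])/1000
print(proj(i,R.from_euler('z',-.28).apply(m)+[.479,.242,0]))
np.save('w1.npy',i,allow_pickle=True)
cv2.imwrite('pics/w1.png',im)
E
```

```text
2.0 [0.45892405 0.22369702 0.22029532] [-2.49977991e+00 -1.89809541e+00 -1.45615005e-03] 0.06836029593447257
[[361.50199416 115.38235023]
 [358.24221416 179.56521868]
 [303.39127526 179.05396409]
 [303.13156465 114.82600642]]
```

View pics/w1.png

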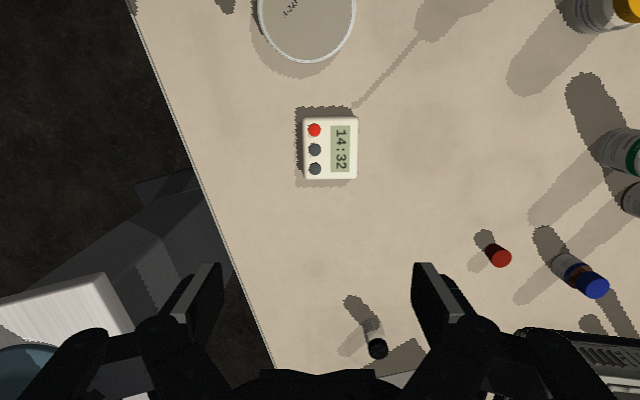

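```bash
python3 - <<'E'
from h import *
i=np.load('w1.npy',allow_pickle=True).item()
im=cv2.imread('pics/w1.png'); c=im[95:195,285:375]
print(c[50,3],c[50,25],c[25,30],c[50,35],im[190,330])
big=cv2.resize(c,None,fx=6,fy=6,interpolation=cv2.INTER_CUBIC); 
cv2.imwrite('pics/c2.png',big)
E
```

```text
[155 175 189] [ 91 101 107] [181 203 212] [191 213 222] [155 177 191]
```

View pics/c2.png

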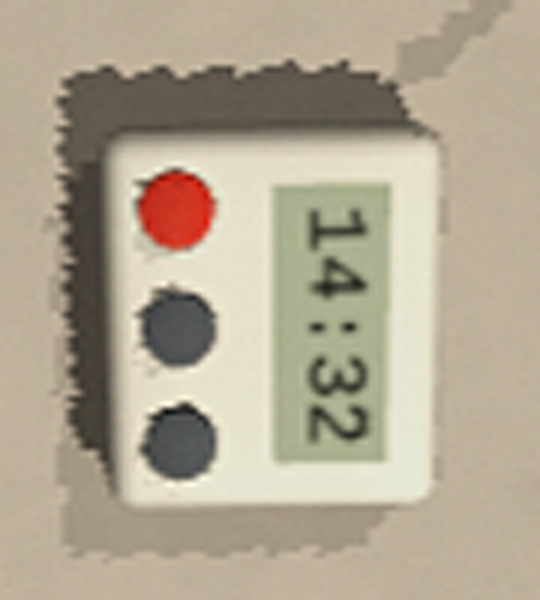

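```bash
python3 - <<'E'
from h import *
from plant import env
from scipy.optimize import least_squares
i=np.load('w1.npy',allow_pickle=True).item()
m=np.array([[29,33,16],[29,-33,16],[-29,-33,16],[-29,33,16]])/1000
uv=np.array([[441,130],[436,503],[114,506],[107,130]])/6+[284.6,94.6]
o=least_squares(lambda p:(proj(i,R.from_euler('z',p[2]).apply(m)+[p[0],p[1],0])-uv).ravel(),[.479,.242,-.28])
print(o.x,o.fun.round(1))
s=env.observe(); rel(s,[*o.x[:2],.10],tool(o.x[2])); rel(s,[*o.x[:2],.013],tool(o.x[2]))
print('tool y yaw',R.from_rotvec(s['tcp_rot']).as_matrix()[:,1], 'vial',onplane(i,[[377,348]],.048),'dish',onplane(i,[[307,12]],.015))
E
```

```text
[ 0.47770646  0.24198645 -0.26000839] [ 1.5 -1.1  0.4  0.9 -0.7  1.  -1.2 -0.5]
shift [25.6, 11.8, 119.9] turn [-0.001, 0.0, -0.016]
shift [25.6, 11.9, 206.9] turn [-0.001, 0.0, -0.016]
tool y yaw [ 0.9622586  -0.27213371 -0.00128059] vial [[0.47099253 0.01068134 0.048     ]] dish [[0.48903701 0.36790617 0.015     ]]
```

send_rows(rows=[[0, [13, 6, 40], [0, 0, -0.016]], [0, [26, 12, 80], [0, 0, -0.016]], [0, [26, 12, 120], [0, 0, -0.016]], [0, [26, 12, 150], [0, 0, -0.016]], [0, [26, 12, 175], [0, 0, -0.016]], [0, [26, 12, 195], [0, 0, -0.016]], [0, [26, 12, 203], [0, 0, -0.016]], [0, [26, 12, 207], [0, 0, -0.016]], [0, [26, 12, 207], [0, 0, -0.016]], [0, [26, 12, 207], [0, 0, -0.016]]])

```text
t: 3.05
tcp_pos: [0.4803, 0.2406, 0.0144]
tcp_rot: [2.494, 1.909, 0.003]
wrist_force: [0.3, 0.1, -0.4]
opening: 1.001
gripper_force: 0.0
```

send_rows(rows=[[0.1, [0, 0, 0], [0, 0, 0]], [0.2, [0, 0, 0], [0, 0, 0]], [0.3, [0, 0, 0], [0, 0, 0]], [0.4, [0, 0, 0], [0, 0, 0]], [0.5, [0, 0, 0], [0, 0, 0]], [0.6, [0, 0, 0], [0, 0, 0]], [0.6, [0, 0, 0], [0, 0, 0]], [0.6, [0, 0, 0], [0, 0, 0]], [0.6, [0, 0, 0], [0, 0, 0]]])

```text
t: 3.95
tcp_pos: [0.4798, 0.2411, 0.0143]
tcp_rot: [2.494, 1.91, 0.002]
wrist_force: [-0.6, -0.3, 5.0]
opening: 0.657
gripper_force: 64.1
```

send_rows(rows=[[0.6, [0, 0, -10], [0, 0, 0]], [0.6, [0, 0, -30], [0, 0, 0]], [0.6, [0, 0, -70], [0, 0, 0]], [0.6, [0, 0, -110], [0, 0, 0]], [0.6, [0, 0, -150], [0, 0, 0]], [0.6, [0, 0, -170], [0, 0, 0]], [0.6, [0, 0, -170], [0, 0, 0]], [0.6, [0, 0, -170], [0, 0, 0]]])

```text
t: 4.75
tcp_pos: [0.4791, 0.2403, 0.1834]
tcp_rot: [2.494, 1.909, 0.0]
wrist_force: [-0.2, -0.1, -1.0]
opening: 0.656
gripper_force: 63.8
```

```bash
python3 - <<'E'
from plant import env,camera_info,camera
from h import *
s=env.observe(); i=camera_info('wrist'); im=camera('wrist')[:,:,::-1].copy()
np.save('w2.npy',[i,s],allow_pickle=True)
print(s['tcp_pos'],s['tcp_rot'],s['opening'])
cv2.imwrite('pics/w2.png',im)
cv2.imwrite('pics/w2c.png',cv2.resize(im[220:400,200:440],None,fx=3.3,fy=3.3,interpolation=cv2.INTER_CUBIC))
cv2.imwrite('pics/s2.png',camera('side')[:,:,::-1])
a=[.42,-.05,.22]
psi=.024
# stage 1: above stand, tilted
for p in ([.45,.05,.2],[.5-.05,-.141,.2]):
    rel(s,p,tool(psi,np.radians(22)))
E
```

```text
[0.47913528 0.24025382 0.1834138 ] [2.49394012e+00 1.90930652e+00 3.38135850e-04] 0.6561308173325127
shift [-191.3, 21.5, -16.5] turn [-0.381, 0.056, -0.284]
shift [-375.7, 71.4, -16.4] turn [-0.381, 0.056, -0.284]
```

View pics/w2c.png

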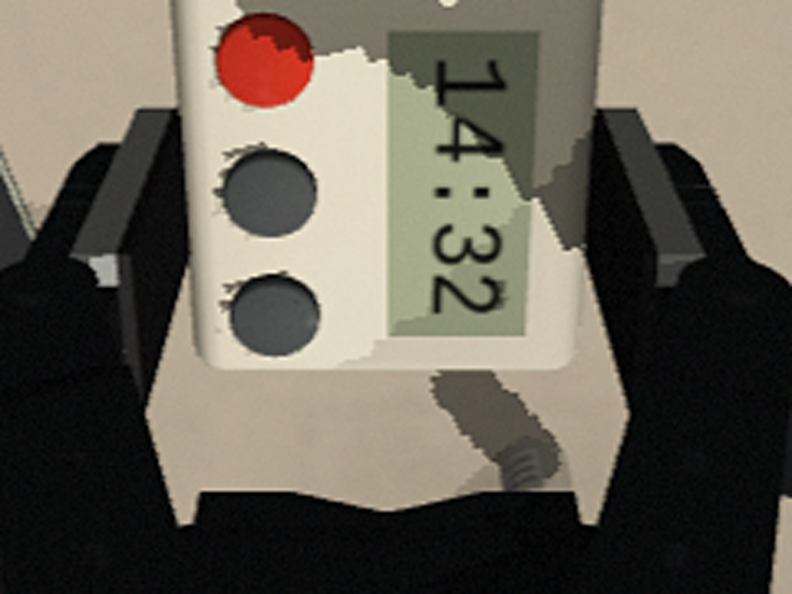

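```bash
python3 - <<'E'
from h import *
i,s=np.load('w2.npy',allow_pickle=True)
R0=R.from_rotvec(s['tcp_rot']).as_matrix()
def intool(uv,h): return ((onplane(i,uv,s['tcp_pos'][2]+h)-s['tcp_pos'])@R0*1000).round(1)
im=cv2.imread('pics/w2.png')
col=im[100:345,320].astype(int).sum(1); d=np.abs(np.diff(col)); print([(100+k,d[k]) for k in np.argsort(-d)[:10]])
print(intool([[259.7,331.5],[375.2,331.5]],.0017))
print(intool([[254,239],[380,239]],.0017))
print(intool([[320,200],[320,210],[320,220],[320,230]],.0017))
E
```

```text
[(np.int64(242), np.int64(260)), (np.int64(199), np.int64(197)), (np.int64(321), np.int64(190)), (np.int64(200), np.int64(125)), (np.int64(331), np.int64(83)), (np.int64(228), np.int64(58)), (np.int64(316), np.int64(51)), (np.int64(229), np.int64(45)), (np.int64(317), np.int64(29)), (np.int64(205), np.int64(25))]
[[-30.2 -27.8  -1.7]
 [-30.1  28.   -1.7]]
[[ 19.1 -27.6  -1.7]
 [ 19.1  27.3  -1.7]]
[[37.1  1.1 -1.7]
 [32.6  1.1 -1.7]
 [28.1  1.1 -1.7]
 [23.4  1.1 -1.7]]
```

View pics/w2.png

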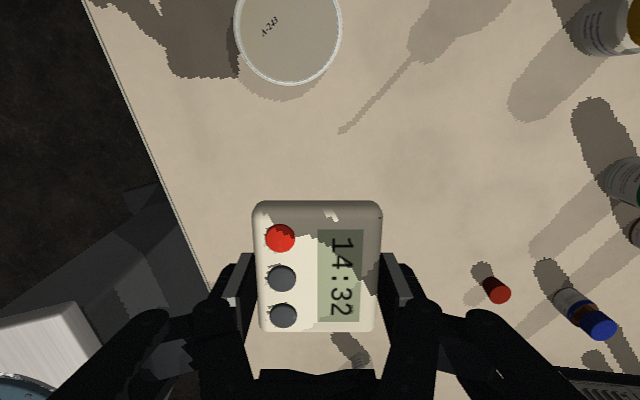

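```bash
python3 - <<'E'
from plant import env
from h import *
rel(env.observe(),[.44,-.25,.2],tool(.024,np.radians(22)))
E
```

```text
shift [-482.6, 91.0, -17.5] turn [-0.384, 0.057, -0.284]
```

send_rows(rows=[[0.6, [-30, 5, -15], [0, 0, 0]], [0.6, [-60, 10, -17], [-0.077, 0.011, -0.057]], [0.6, [-100, 18, -17], [-0.154, 0.023, -0.114]], [0.6, [-140, 26, -17], [-0.23, 0.034, -0.17]], [0.6, [-180, 34, -17], [-0.307, 0.046, -0.227]], [0.6, [-220, 42, -17], [-0.384, 0.057, -0.284]], [0.6, [-260, 50, -17], [-0.384, 0.057, -0.284]], [0.6, [-300, 58, -17], [-0.384, 0.057, -0.284]], [0.6, [-340, 66, -17], [-0.384, 0.057, -0.284]], [0.6, [-380, 73, -17], [-0.384, 0.057, -0.284]], [0.6, [-420, 80, -17], [-0.384, 0.057, -0.284]], [0.6, [-460, 87, -17], [-0.384, 0.057, -0.284]], [0.6, [-482, 91, -17], [-0.384, 0.057, -0.284]], [0.6, [-482, 91, -17], [-0.384, 0.057, -0.284]], [0.6, [-482, 91, -17], [-0.384, 0.057, -0.284]]])

```text
t: 6.35
tcp_pos: [0.4402, -0.2478, 0.1983]
tcp_rot: [1.992, 2.037, 0.4]
wrist_force: [-0.5, 0.5, -1.0]
opening: 0.656
gripper_force: 63.9
```

```bash
python3 - <<'E'
from plant import env,camera_info,camera
from h import *
s=env.observe(); i=camera_info('wrist'); im=camera('wrist')[:,:,::-1].copy()
np.save('w3.npy',[i,s],allow_pickle=True)
print(s['tcp_pos'],s['tcp_rot'],s['opening'],s['t'])
h=np.array([[-46,60,24],[46,60,61],[46,-60,61],[-46,-60,24]])/1000
print(proj(i,R.from_euler('z',.024).apply(h)+[.4997,-.1411,0]).round())
cv2.imwrite('pics/w3.png',im)
E
```

```text
[ 0.44017642 -0.24778712  0.1983301 ] [1.99224992 2.03725655 0.39984924] 0.6562703095114192 6.35
[[253. -24.]
 [379. -24.]
 [371. 131.]
 [261. 131.]]
```

View pics/w3.png

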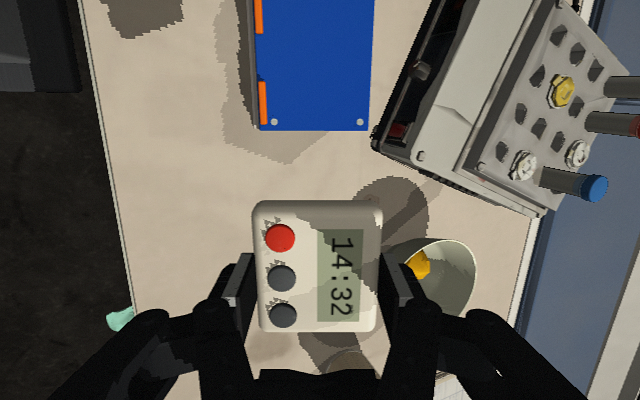

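```bash
python3 - <<'E'
from h import *
from plant import env
from scipy.optimize import least_squares
i,s=np.load('w3.npy',allow_pickle=True)
im=cv2.imread('pics/w3.png').astype(int); b,g,r=im[...,0],im[...,1],im[...,2]
blue=(b>r+50)&(b>g+30); orr=(r>b+90)&(r>g+50); 
blue[135:]=0;blue[:,400:]=0; orr[140:]=0; orr[:,300:]=0; orr[:,:240]=0
for y in (2,55,75,115,127): x=np.where(blue[y])[0]; print(y,x.min(),x.max())
for x in (275,320,360): print('col',x,np.where(blue[:,x])[0].max())
n,l,st,c=cv2.connectedComponentsWithStats(orr.astype('uint8')); print(st[1:])
E
```

```text
2 262 373
55 256 371
75 257 370
115 268 368
127 260 367
col 275 130
col 320 130
col 360 130
[[254   0   9  34 253]
 [258  81   9  44 301]]
```

```bash
python3 - <<'E'
from h import *
from plant import env
from scipy.optimize import least_squares
i,s=np.load('w3.npy',allow_pickle=True)
t=np.radians(22); u=np.array([np.cos(t),0,np.sin(t)]); nrm=np.array([-np.sin(t),0,np.cos(t)])
low=np.array([-46,0,24])/1000.; Y=np.array([0,1,0])
seat0=low+u*(.038-.024)/np.sin(t); tabc=seat0-u*.032+nrm*.006
M=np.array([low+.06*Y,low-.06*Y,[.046,.06,.061],[.046,-.06,.061],tabc+.018*Y,tabc-.018*Y])
def res(p):
    q=proj(i,R.from_euler('z',p[2]).apply(M)+[p[0],p[1],0])
    at=lambda a,b,y:a[0]+(b[0]-a[0])*(y-a[1])/(b[1]-a[1])
    o=[at(q[0],q[1],y)-c for y,c in((55,255.7),(75,256.7),(127,259.7))]
    o+=[at(q[2],q[3],y)-c for y,c in((2,373.8),(55,371.8),(75,370.8),(115,368.8),(127,367.8))]
    return np.r_[o,q[1,1]-130.7,q[3,1]-130.7,q[4,1]-33.7,q[5,1]-81]
o=least_squares(res,[.4997,-.1411,.024]); p=o.x; print(p,o.fun.round(1))
Rz=R.from_euler('z',p[2]); seat=Rz.apply(seat0)+[p[0],p[1],0]; print('seat',seat)
T=tool(p[2],t); off=np.array([.0033,0,.0143]); np.save('seat.npy',[*p,*seat])
s=env.observe()
for up,h in ((.004,.06),(.003,.003)):
    tgt=seat+Rz.apply(u*up+nrm*h); tcp=tgt-T@off; print(tcp); rel(s,tcp,T)
E
```

```text
[ 0.49710535 -0.14073077  0.02685188] [-1.7 -1.5 -1.4  1.2  0.8  0.8  1.   1.5  0.3 -0.2 -0.1  0.1]
seat [ 0.48576066 -0.14103547  0.038     ]
[ 0.46173342 -0.144982    0.10838819]
shift [100.9, -11.9, 92.8] turn [-0.0, -0.003, -0.003]
[ 0.48215145 -0.1444336   0.0551641 ]
shift [100.7, -12.8, 149.8] turn [-0.0, -0.003, -0.003]
```

send_rows(rows=[[0.6, [35, -4, 10], [0, 0, 0]], [0.6, [70, -8, 30], [0, -0.003, -0.003]], [0.6, [101, -12, 60], [0, -0.003, -0.003]], [0.6, [101, -12, 90], [0, -0.003, -0.003]], [0.6, [101, -12, 115], [0, -0.003, -0.003]], [0.6, [101, -12, 130], [0, -0.003, -0.003]], [0.6, [101, -12, 140], [0, -0.003, -0.003]], [0.6, [101, -12, 144], [0, -0.003, -0.003]], [0.6, [101, -12, 144], [0, -0.003, -0.003]], [0.6, [101, -12, 144], [0, -0.003, -0.003]]])

```text
t: 7.4
tcp_pos: [0.4824, -0.1463, 0.0632]
tcp_rot: [1.983, 2.036, 0.397]
wrist_force: [-0.0, 0.1, -0.3]
opening: 0.66
gripper_force: 63.8
```

```bash
python3 - <<'E'
from plant import env,camera_info,camera
from h import *
s=env.observe(); a=np.load('seat.npy'); seat=a[3:]; T=tool(a[2],np.radians(22))
im=camera('wrist')[:,:,::-1]; cv2.imwrite('pics/w4.png',im)
R0=R.from_rotvec(s['tcp_rot']).as_matrix()
q=s['tcp_pos']+R0@[.0033,0,.0143]-seat
F=np.c_[T[:,1],-T[:,0],-T[:,2]]
print('timer in seat mm',(F.T@q*1000).round(1),(R0.T@T).round(3).tolist(),s['wrist_force'])
sd=camera('side')[:,:,::-1]; big=cv2.resize(sd[110:190,290:370],(480,480),interpolation=cv2.INTER_CUBIC)
cv2.imwrite('pics/v4.png',np.hstack([big[:,:400],cv2.resize(im[130:400,170:470],(400,480))]))
E
```

```text
timer in seat mm [ 6.2  1.9 10.3] [[1.0, -0.0, 0.003], [0.0, 1.0, -0.004], [-0.003, 0.004, 1.0]] [-0.0038957   0.07369233 -0.30045197]
```

View pics/v4.png

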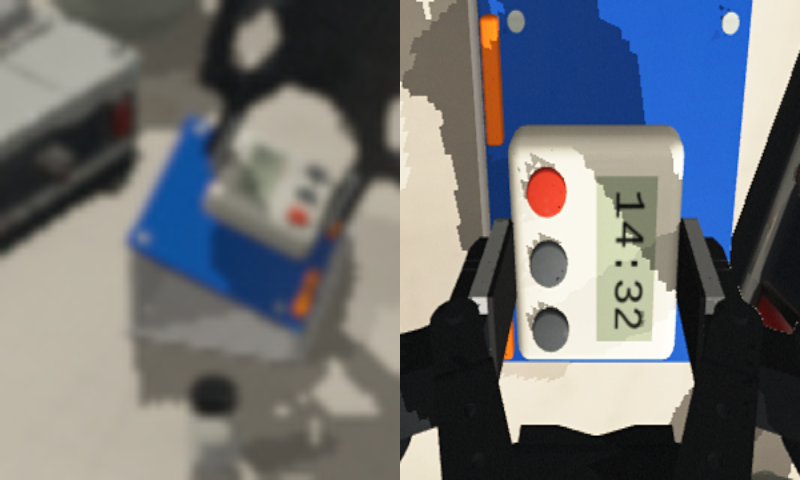

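```bash
python3 - <<'E'
from plant import env,camera_info
from h import *
s=env.observe(); a=np.load('seat.npy'); seat=a[3:]; T=tool(a[2],np.radians(22)); F=np.c_[T[:,1],-T[:,0],-T[:,2]]
i=camera_info('wrist'); R0=R.from_rotvec(s['tcp_rot']).as_matrix()
P=lambda m:proj(i,seat+np.array(m)/1000@F.T).round(1)
print('tab inner/outer top at y=18, 54',P([[-29,18,6],[-35,18,6],[-29,54,6],[-35,54,6],[-29,18,0]]))
lo=-14/np.sin(np.radians(22)); print('deck corners',P([[lo,-60,0],[lo+98,-60,0]]))
G=lambda m:proj(i,s['tcp_pos']+(np.array(m)/1000)@R0.T).round(1)
print('timer top -y/+y corners',G([[3.3-33,-29,-1.7],[3.3-33,29,-1.7],[36.3,-29,-1.7],[36.3,29,-1.7]]))
im=cv2.imread('pics/w4.png').astype(int); b,g,r=im[...,0],im[...,1],im[...,2]
orr=(r>b+90)&(r>g+50); orr[:,275:]=0; orr[:,:220]=0
n,l,st,c=cv2.connectedComponentsWithStats(orr.astype('uint8')); print(st[1:][st[1:,4]>8])
blue=(b>r+50)&(b>g+30)
for x in (265,300,350): print(x,np.where(blue[300:350,x])[0]+300)
for y in (150,190): w=np.where(blue[y,200:480])[0]+200; print(y,w.min(),w.max())
q=P([[lo,-60,0],[lo,60,0],[lo+98,-60,0],[lo+98,60,0]]); print(q)
E
```

```text
tab inner/outer top at y=18, 54 [[250.  276.7]
 [238.5 276.7]
 [254.1 332.5]
 [243.4 332.5]
 [252.  270.6]]
deck corners [[223.5 124.2]
 [433.4 124.2]]
timer top -y/+y corners [[257.4 330.8]
 [377.3 330.9]
 [248.4 202. ]
 [386.7 202.1]]
[[230 138  18  74 955]
 [265 226  10  26 185]
 [248 311   7  21  91]]
265 [332 333]
300 [332 333]
350 [332 333]
150 245 431
190 248 426
[[223.5 124.2]
 [242.2 333.6]
 [433.4 124.2]
 [409.8 333.2]]
```

send_rows(rows=[[0.6, [1, -1, 2], [0, 0, 0]], [0.6, [2, -3, 5], [0, 0, 0]], [0.6, [2, -3, 7], [0, 0, 0]], [0.6, [2, -3, 8], [0, 0, 0]], [0.6, [2, -3, 8], [0, 0, 0]], [0.6, [2, -3, 8], [0, 0, 0]]])

```text
t: 8.1
tcp_pos: [0.4824, -0.1443, 0.0539]
tcp_rot: [1.984, 2.036, 0.396]
wrist_force: [-0.2, -0.3, -0.4]
opening: 0.657
gripper_force: 63.8
```

send_rows(rows=[[0.6, [0, 0, 0.5], [0, 0, 0]], [0.6, [0, 0, 1], [0, 0, 0]], [0.6, [0, 0, 1], [0, 0, 0]], [0.6, [0, 0, 1], [0, 0, 0]]])

```text
t: 8.5
tcp_pos: [0.4827, -0.1443, 0.0531]
tcp_rot: [1.984, 2.036, 0.396]
wrist_force: [-0.1, -1.1, -0.3]
opening: 0.659
gripper_force: 63.8
```

send_rows(rows=[[0.6, [0, 0, 0.5], [0, 0, 0]], [0.6, [0, 0, 1], [0, 0, 0]], [0.6, [0, 0, 1], [0, 0, 0]], [0.6, [0, 0, 1], [0, 0, 0]]])

```text
t: 8.9
tcp_pos: [0.4831, -0.1443, 0.0521]
tcp_rot: [1.984, 2.036, 0.396]
wrist_force: [-0.5, 0.0, -0.6]
opening: 0.66
gripper_force: 63.8
```

send_rows(rows=[[0.6, [0, 0, 0.5], [0, 0, 0]], [0.6, [0, 0, 1], [0, 0, 0]], [0.6, [0, 0, 1], [0, 0, 0]], [0.6, [0, 0, 1], [0, 0, 0]]])

```text
t: 9.3
tcp_pos: [0.4832, -0.1443, 0.0519]
tcp_rot: [1.984, 2.037, 0.396]
wrist_force: [-7.5, 0.9, 10.7]
opening: 0.657
gripper_force: 65.3
```

send_rows(rows=[[0.6, [0, 0, -0.5], [0, 0, 0]], [0.3, [0, 0, -0.5], [0, 0, 0]], [0.25, [0, 0, -0.5], [0, 0, 0]], [0.2, [0, 0, -0.5], [0, 0, 0]], [0.15, [0, 0, -0.5], [0, 0, 0]], [0.1, [0, 0, -0.5], [0, 0, 0]], [0.05, [0, 0, -0.5], [0, 0, 0]], [0, [0, 0, -0.5], [0, 0, 0]], [0, [0, 0, -0.5], [0, 0, 0]], [0, [0, 0, -0.5], [0, 0, 0]]])

```text
t: 10.3
tcp_pos: [0.4833, -0.1443, 0.0517]
tcp_rot: [1.984, 2.036, 0.396]
wrist_force: [0.0, 0.2, -0.6]
opening: 0.999
gripper_force: 0.0
```

send_rows(rows=[[0, [0, 0, -3], [0, 0, 0]], [0, [0, 0, -8], [0, 0, 0]], [0, [0, 0, -15], [0, 0, 0]], [0, [0, 0, -30], [0, 0, 0]], [0, [0, 0, -60], [0, 0, 0]], [0, [0, 0, -90], [0, 0, 0]], [0, [-20, 0, -120], [0, 0, 0]], [0, [-60, 0, -150], [0, 0, 0]], [0, [-100, 0, -150], [0, 0, 0]], [0, [-110, 0, -150], [0, 0, 0]], [0, [-110, 0, -150], [0, 0, 0]]])

```text
t: 11.4
tcp_pos: [0.4291, -0.2572, 0.1915]
tcp_rot: [1.987, 2.032, 0.396]
wrist_force: [-0.8, 0.3, 0.9]
opening: 0.999
gripper_force: 0.0
```

```bash
python3 - <<'E'
from plant import env,camera_info,camera
from h import *
s=env.observe(); a=np.load('seat.npy'); seat=a[3:]; T=tool(a[2],np.radians(22)); F=np.c_[T[:,1],T[:,0],-T[:,2]]
i=camera_info('wrist'); im=camera('wrist')[:,:,::-1].copy()
q=proj(i,seat+np.array([[29,33,16],[29,-33,16],[-29,-33,16],[-29,33,16]])/1000@F.T); print(q.round(1),s['t'])
x0,y0=int(q[:,0].mean())-80,max(0,int(q[:,1].mean())-60)
big=cv2.resize(im[y0:y0+120,x0:x0+160],(800,600),interpolation=cv2.INTER_CUBIC)
for p in q: cv2.circle(big,tuple(int(v) for v in ((p-[x0,y0])*5)),4,(255,0,255),1)
cv2.imwrite('pics/w5.png',big)
E
```

```text
[[352.2  -7.3]
 [349.6  86.6]
 [277.7  86.8]
 [274.   -7.1]] 11.4
```

View pics/w5.png

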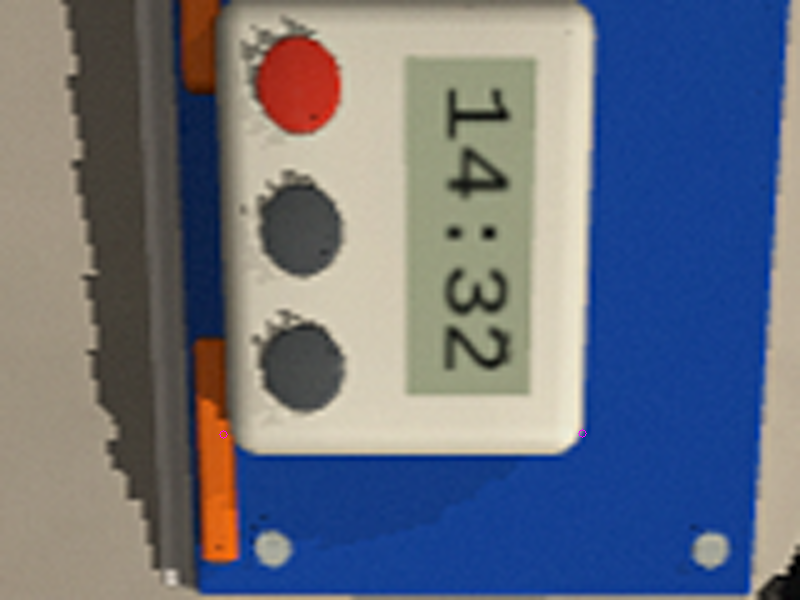

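```bash
python3 -c "
from plant import env
print(env.job_done())"
```

```text
the job is handed in; nothing more can be done
None
```

The bench timer is on the blue slope, released, with its button edge against both orange tabs and its display at the upper end, about 3 mm off centre. The arm never went near enough to touch the dish or vial, and the job was handed in at about 11 s. The hand-in returned no verdict.

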